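Open the clay box with its lever

ROBOT

A 6-joint arm with a two-finger parallel gripper is mounted at the origin on the work surface. World frame = base frame: x ahead of the robot, y to its left, z up, the work surface at z = 0. Lengths are in m, angles in rad, forces in N, time in s.
With the tool pointing down it reaches from about 0.425 to 0.95 m from the base axis. Payload 3.5 kg.
Tool frame: the origin (TCP) lies midway between the tips of the shut fingers; the grasp point (between the pads) lies 19 mm behind it; y points along the fingers, x is the direction in which the jaws open and shut, and the axes are right-handed (so a half turn about y gives the same grasp; the last joint's range is limited). The gripper opens to 85 mm and grips with 20 to 120 N. Pads are 22 mm wide; open, the fingers measure 114 mm over their backs; the gripper's body (76 mm by 85 mm) begins 54 mm behind the grasp point. The pads swing forward as they close: fully open they stand 13 mm farther back than shut.
Start: joints at [-1.304, 0.286, 1.577, -0, 1.279, -0.15], TCP at [0.273, -0.617, 0.231] pointing down, gripper open.
Joint ranges: [-2.77, 2.77], [-0.9, 2.22], [0.21, 2.48], [-1.53, 4.67], [0.24, 2.81], [-2.84, 2.84]. Speed limits (rad/s): [2.79, 2.79, 3.14, 3.14, 3.14, 3.14].

INTERFACE

Orientations are given as a unit quaternion [x, y, z, w].
In Python, from plant import ctrl, viewer gives the robot as it stands.
- The arm moves only by the tool step_arm, never from a script. Its argument "rows" is a list of rows, each a list of 3 entries, a list of its own where there are three numbers: the turn, a rotation vector about the tool's x, y, z in degrees, then the shift along the tool's x, y, z in mm, then the closure, from 0 (fully open) to 1 (shut). A call has 1 to 10 rows; each row is the pose to reach, as a shift and turn from the pose commanded when the call began, along the tool's axes at that moment; what a row does not reach only later rows make up. A row lasts 1/12 s, in which the tool goes at most 41.7 mm and 7.16 degrees, less where a joint would pass 70% of its speed; a pose out of reach is approached as far as the arm can. A call with a gripper value outside its range is refused whole. The fingers move at their own pace and stop on an object; "newtons" is the grip in N (left out, the last holds). Time passes only in rows, so rows that repeat a pose let the fingers close. It gives the time, the measured TCP pose, the force and the opening at its end, in the units of the state.
- ctrl.get_state(): the state, without advancing time (a new reading comes with each control period).
- viewer.read_camera(name): name is "scene" or "top" or "wrist"; returns (picture, depth): 420x560x3 uint8, red, green, blue; 420x560 float32, m along the optical axis (not along the pixel's ray), 0 where there is no reading.
- viewer.calibration(name): a dict with "K" (3x3 intrinsics, pixels), "R" (3x3) and "t" (3): a world point X has camera coordinates R X + t. Camera axes: x right, y down, z forward; pixel columns grow to the right and rows downward; lengths in m; the calibration is good to about 2 mm. A picture is of the moment at which its call begins: read the wrist's pose just before it. calibration takes no time and is no camera call; for the wrist camera it gives the pose at the moment of the call.
- ctrl.sign_off(): hands the job in, once; it reports no verdict.
The state is a dict: "time": time; "qpos": joint angles; "dq": joint speeds; "joint_efforts": joint torques, N m; "eef_pos": TCP position; "tcp_rot": TCP orientation; "contact_force": force on the tool from outside, world axes, zero at the start; "wrist_torque": the same for the moment, N m; "opening": opening from 0.0 (shut) to 1.0 (fully open).
Only numpy, scipy, OpenCV 4.12 (cv2) and the standard library are available. Lean on these libraries where they do the work, as an engineer would, in place of code of your own. Each camera call takes 0.05 s, during which the arm holds its last target.

TASK

Open the clay box on the glazing table: with the fingertips push the yellow peg sideways so that the catch swings right off the lid, then press the red pad on the long end of the lever slowly down, to its stop or nearly, so that the lid rises. Finish while still holding the lever down with the fingers, the lid standing open and still. Do not pinch or force anything, do not touch the lid itself or let it slam, and leave the tub, pot and jar alone.

Things in the scene. Friction and masses are not known exactly. Their poses are not given: they have to be found in the camera images.
- clay_box: Fixed clay box on a 12 mm plywood base, at any place and small yaw. Origin on the table, z up. In its frame: blue square bin (x -120 to 120 mm, y 50 to 285 mm, rim at z = 112 mm) at +y; the lever lies along y at x = 0, long end to -y, its stop post under the bar at y = -128 mm; the catch is on the -x side. Base: y -150 to 300 mm, 260 mm wide by the bin, 100 mm under the lever
- lid (a joint): Angle of the heavy grey slab lid (250 x 240 x 18 mm, about 3 kg, mass varies), hinged on the bin's +y rim: 0 shut, grows as its -y edge rises, about 0.22 rad with the lever at its stop. A catch left over it blocks it. It falls shut if the lever is let go. Its wooden handle (110 mm along x, at y = 175 mm, top at z = 164 mm) is not needed
- lid_front (a point): Middle of the lid's free front edge, at its top face (130 mm above the table, box y = 45 mm, when shut). A 50 mm wide steel tongue sticks out 49 mm from this edge, over the lever's short end
- lever (a joint): Angle of the aluminium lever: 0 at rest (long end up, bar tilted 0.30 rad), grows as the long end goes down, 0.70 at its stop. Short arm 85 mm to a roller under the lid's tongue, long arm 200 mm to the pad. The lid's weight pushes the long end back up: pressing takes about 4 to 9 N at the pad. At 0.55 rad the lid stands about 0.17 rad open
- lever_pad (a point): Centre of the top face of the round red pad (60 mm across, 8 mm thick) on the long end of the lever: about 200 mm above the table at rest, 62 mm at the stop, and within 15 mm of the same place seen from above. Bar 24 mm wide, 8 mm thick. The space under the pad is free
- lever_pivot (a point): Lever's pivot axis (along the box's x), 131 mm above the table at box y = -61 mm, in the middle of the bar, between two dark steel cheeks (60 mm over the pin's ends, tops at 148 mm)
- catch (a joint): Angle of the steel catch, a flat arm (18 x 8 mm, reaching 58 mm from an upright pivot): 0 when it points along the box's +y, over the lid; grows as it swings toward the box's -x (counter-clockwise from above) to its stop at 1.75. Starts between 0 and 0.5; clears the lid from 1.3 on. Light friction, about 1 N at the peg; it stays where it is left
- catch_peg (a point): Centre of the top of the yellow upright peg (14 mm diameter, 42 mm tall, top 182 mm above the table) that stands on the catch's arm 45 mm from its pivot, used for pushing it
- catch_pivot (a point): Upright pivot axis of the catch, at the top face of its arm (140 mm above the table)
- tub: Bystander: loose open square blue tub 85 x 85 x 45 mm; origin at the centre of its underside
- pot: Bystander: loose brown clay cup, 76 mm diameter at the rim, 65 mm high; origin at the centre of its underside
- jar: Bystander: loose green jar with white cap, 56 mm diameter, 75 mm high; origin at the centre of its underside

How it is judged:
By the outcome, as a careful person would: the job done as asked, in the order asked, and still so for the second after the job is handed in, while the arm keeps its last pose, push and grip.
It also fails if it takes over 51 s, if anything falls off the work surface, if the arm or the gripper's body presses on something with over 40 N, if the wrist force passes 120 N, or if a joint passes its speed limit or range.

## Working session

There is one attempt and no reset: what is moved stays moved. The work goes in short steps, Python scripts to look and compute and a tool call to move; the robot and the scene stay as the last step left them, time stands still between calls to the robot, and variables do not carry over. Pictures are saved under pics/ and viewed, and the job is handed in when it is done.

Besides the shell and the picture viewer there is one more tool, called after ">>>" as a command line: name --argument value ..., lists and objects as JSON in quotes. step_arm: Moves the arm, as the interface text tells. Its arguments: {"type":"object","properties":{"rows":{"type":"array"},"newtons":{"type":"number"}},"required":["rows"]}

```bash
ls; mkdir -p pics
python3 - <<'E'
from plant import ctrl, viewer
import cv2,numpy as np
for n in ["scene","top"]:
    c=viewer.calibration(n); p,d=viewer.read_camera(n)
    cv2.imwrite(f"pics/{n}0.png",p[:,:,::-1]); np.savez(f"{n}0.npz",p=p,d=d,**c)
    print(n,c["K"].tolist(),(-c["R"].T@c["t"]).round(3))
print(ctrl.get_state())
E
```

```text
pics
scene [[415.23883139206487, 0.0, 283.17264922075276], [0.0, 415.23883139206487, 212.0685693872056], [0.0, 0.0, 1.0]] [ 1.268 -0.234  0.677]
top [[409.0093871411369, 0.0, 277.5198317564267], [0.0, 409.0093871411369, 211.9071576859119], [0.0, 0.0, 1.0]] [0.466 0.139 1.047]
{'time': 0.1, 'qpos': array([-1.30399129e+00,  2.87143334e-01,  1.57801820e+00,  1.82903733e-05,
        1.27855604e+00, -1.49979335e-01]), 'dq': array([ 0.00170504, -0.00155812, -0.00256497,  0.0008364 , -0.00092491,
       -0.00053416]), 'joint_efforts': array([ 1.46173712e-03, -4.07293332e+01, -2.93698150e+01, -1.16504184e-04,
        3.37529003e-03,  3.86072614e-06]), 'eef_pos': array([ 0.27314501, -0.61663471,  0.23004801]), 'tcp_rot': array([-0.59212069,  0.38629741, -0.38518297,  0.59312856]), 'contact_force': array([ 0.0587988 ,  0.48453496, -0.43563568]), 'wrist_torque': array([-0.01182808,  0.02260159, -0.01660792]), 'opening': 0.9986480224459398}
```

View pics/scene0.png

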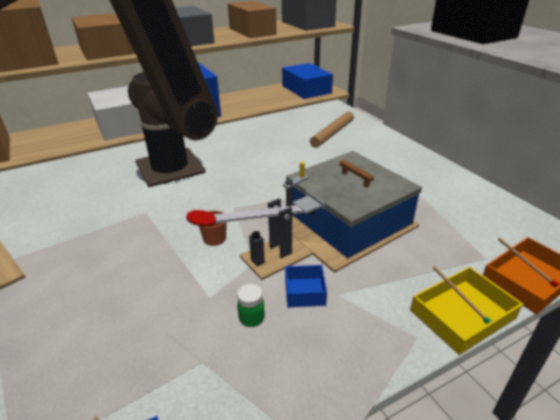

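View pics/top0.png

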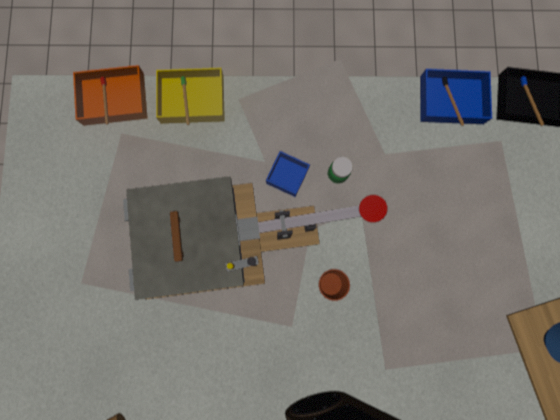

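The scene image shows the box, with the red pad at (202,218) and the yellow peg at (303,168). In the top image the pad is at (373,209), the peg at (229,266), the catch pivot at about (253,261), the pot at (334,285), the tub at (288,173) and the jar at (340,170).

```bash
cat > h.py <<'E'
import numpy as np,cv2
def load(n):
    z=np.load(n); return z
def ray(z,u,v,h):
    d=z["R"].T@np.linalg.inv(z["K"])@np.array([u,v,1.]); c=-z["R"].T@z["t"]
    return c+d*(h-c[2])/d[2]
def cen(z,lo,hi,box):
    hsv=cv2.cvtColor(z["p"],cv2.COLOR_RGB2HSV)
    m=cv2.inRange(hsv,np.array(lo),np.array(hi)); k=np.zeros_like(m); a,b,c,d=box;k[b:d,a:c]=m[b:d,a:c]
    ys,xs=np.nonzero(k); return (xs.mean(),ys.mean(),len(xs),xs.min(),xs.max(),ys.min(),ys.max()) if len(xs) else None
def depthpt(z,u,v):
    d=float(z["d"][int(round(v)),int(round(u))]); x=np.linalg.inv(z["K"])@np.array([u,v,1.])*d
    return z["R"].T@(x-z["t"])
def proj(z,X):
    c=z["R"]@X+z["t"]; p=z["K"]@c; return p[:2]/p[2]
E
python3 - <<'E'
from h import *
T=load("top0.npz");S=load("scene0.npz")
red=cen(T,(0,200,120),(4,255,255),(350,190,400,230));print(red)
P=ray(T,red[0],red[1],.2);print("pad",P,depthpt(T,*red[:2]))
r2=cen(S,(0,200,120),(4,255,255),(180,200,220,230));print(r2,depthpt(S,*r2[:2]),ray(S,*r2[:2],.2))
y=cen(T,(22,150,120),(34,255,255),(215,255,245,280));print(y)
print("peg",ray(T,y[0],y[1],.182),depthpt(T,*y[:2]))
y2=cen(S,(22,150,120),(34,255,255),(290,150,315,190));print(y2,ray(S,y2[0],y2[5]+1.5,.182))
# handle direction, lid corners by gray contour
for u,v,h in [(127,190,.13),(231,178,.13),(243,286,.13),(135,299,.13),(253,261,.14),(334,285,.065),(340,163,.075),(288,173,.045),(283,232,.15)]: print((u,v),ray(T,u,v,h).round(4),depthpt(T,u,v).round(4))
im=cv2.resize(T["p"][150:310,110:400],None,fx=2.7,fy=2.7,interpolation=cv2.INTER_CUBIC);cv2.imwrite("pics/topz.png",im[:,:,::-1])
E
```

```text
(np.float64(372.7628083491461), np.float64(208.20493358633777), 527, np.int64(360), np.int64(386), np.int64(196), np.int64(220))
pad [ 0.59729249 -0.06894844  0.2       ] [ 0.59760276 -0.06944162  0.19799465]
(np.float64(200.96), np.float64(217.28), 275, np.int64(188), np.int64(214), np.int64(211), np.int64(223)) [ 0.6007323  -0.06962632  0.19534794] [ 0.60718397 -0.07121843  0.2       ]
(np.float64(229.21428571428572), np.float64(265.5), 28, np.int64(227), np.int64(232), np.int64(263), np.int64(268))
peg [0.47824955 0.23224772 0.182     ] [0.47823563 0.23214047 0.18299958]
(np.float64(301.8888888888889), np.float64(163.66666666666666), 9, np.int64(301), np.int64(303), np.int64(162), np.int64(165)) [0.48733272 0.22807487 0.182     ]
(127, 190) [0.6494 0.473  0.13  ] [0.6489 0.4721 0.1326]
(231, 178) [0.6778 0.237  0.13  ] [7.076e-01 2.508e-01 5.000e-04]
(243, 286) [0.4341 0.2067 0.13  ] [0.4296 0.2161 0.0019]
(135, 299) [0.4062 0.4428 0.13  ] [0.4061 0.4435 0.1278]
(253, 261) [0.4886 0.1846 0.14  ] [0.4885 0.1843 0.1453]
(334, 285) [ 0.434  -0.0039  0.065 ] [ 0.432  -0.0131  0.0019]
(340, 163) [ 0.7285 -0.0231  0.075 ] [ 0.7283 -0.023   0.0757]
(288, 173) [0.7105 0.1033 0.045 ] [0.7213 0.1017 0.0008]
(283, 232) [0.5518 0.1186 0.15  ] [0.5522 0.1185 0.1454]
```

View pics/topz.png

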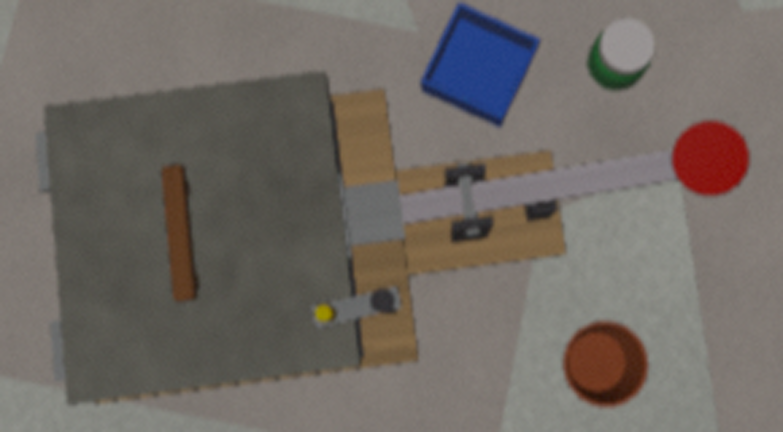

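```bash
cat >> h.py <<'E'
from scipy.spatial.transform import Rotation as Ro
def tool(s,X):  # world target -> shift in tool mm
    R=Ro.from_quat(s["tcp_rot"]).as_matrix(); return (R.T@(np.array(X)-s["eef_pos"])*1000).round(1)
E
python3 - <<'E'
from h import *
from plant import ctrl
s=ctrl.get_state();R=Ro.from_quat(s["tcp_rot"]).as_matrix();print(R.round(3),s["time"])
T=load("top0.npz")
# catch pivot: depth points with z .137-.15 near; arm bar
pts=[]
for v in range(252,275):
  for u in range(222,265):
    X=depthpt(T,u,v)
    if .136<X[2]<.19: pts.append([u,v,*X.round(4)])
pts=np.array(pts);print(len(pts));print(pts[:, [2,3]].min(0),pts[:,[2,3]].max(0)); 
q=pts[pts[:,4]<.16][:,2:]; print(q[np.argsort(q[:,1])][:12]); print(Ro.from_matrix(R).as_euler('xyz'))
E
```

```text
[[ 0.405 -0.001  0.914]
 [-0.914  0.002  0.405]
 [-0.002 -1.     0.   ]] 0.1
270
[0.469  0.1736] [0.4996 0.246 ]
[[0.4865 0.1736 0.1382]
 [0.4843 0.1736 0.14  ]
 [0.4886 0.1758 0.1399]
 [0.493  0.1758 0.1403]
 [0.4865 0.1758 0.1391]
 [0.4909 0.1759 0.1382]
 [0.4843 0.1759 0.1378]
 [0.4953 0.1759 0.1387]
 [0.4864 0.1779 0.141 ]
 [0.493  0.178  0.1403]
 [0.4952 0.178  0.1399]
 [0.4974 0.178  0.1408]]
[-1.57046152  0.00209845 -1.15401689]
```

>>> step_arm --rows '[[[0,0,0],[0,-40,0],1],[[0,0,0],[-20,-70,25],1],[[0,0,0],[-50,-70,60],1],[[0,0,0],[-80,-70,96],1],[[0,0,0],[-110,-70,132],1],[[0,0,0],[-140,-70,168],1],[[0,0,0],[-165,-70,198],1],[[0,0,0],[-190,-70,228],1],[[0,0,0],[-215,-70,258],1],[[0,0,0],[-240,-70,288],1]]'

```text
time: 0.93
eef_pos: [0.4348, -0.289, 0.3009]
tcp_rot: [-0.592, 0.386, -0.386, 0.593]
contact_force: [0.7, -0.2, -0.2]
opening: -0.005
```

>>> step_arm --rows '[[[0,0,0],[-30,0,30],1],[[0,0,0],[-62,0,55],1],[[0,0,0],[-97,0,75],1],[[0,0,0],[-132,0,95],1],[[0,0,0],[-167,0,115],1],[[0,0,0],[-202,0,135],1],[[0,0,0],[-237,0,155],1],[[0,0,0],[-272,0,175],1],[[0,0,0],[-307,0,195],1],[[0,0,0],[-335,0,212],1]]'

```text
time: 1.77
eef_pos: [0.4921, 0.1037, 0.301]
tcp_rot: [-0.593, 0.386, -0.385, 0.593]
contact_force: [0.8, 0.6, 0.4]
opening: 0.002
```

Run:
```python
from h import *
from plant import ctrl
s=ctrl.get_state();print(s)
print(tool(s,(.5255,.243,.26)))
```

```text
{'time': 1.7667, 'qpos': array([ 5.39964105e-03, -1.48685048e-01,  1.90905198e+00,  4.98656121e-04,
        1.38162410e+00,  1.15806277e+00]), 'dq': array([ 0.78117802,  0.2939612 , -0.2571882 , -0.01691382, -0.04331245,
        0.77511898]), 'joint_efforts': array([ -2.31498353, -25.87107182, -29.17309642,   0.08204423,
         0.10699152,  -0.35329808]), 'eef_pos': array([0.49208497, 0.10368068, 0.30100105]), 'tcp_rot': array([-0.5928006 ,  0.3855797 , -0.38515406,  0.59293515]), 'contact_force': array([0.76197762, 0.60304818, 0.38806958]), 'wrist_torque': array([ 0.05582056, -0.00609653,  0.02714993]), 'opening': 0.0023752706120047716}
[-113.7   41.1   87.1]
```

>>> step_arm --rows '[[[0,0,0],[-30,0,25],1],[[0,0,0],[-60,0,50],1],[[0,0,0],[-90,0,70],1],[[0,0,0],[-109,0,80],1],[[0,0,0],[-109,0,80],1],[[0,0,0],[-109,20,80],1],[[0,0,0],[-109,40,80],1],[[0,0,0],[-109,60,80],1],[[0,0,0],[-109,70,80],1],[[0,0,0],[-109,70,80],1]]'

```text
time: 2.6
eef_pos: [0.5199, 0.2319, 0.2277]
tcp_rot: [0.594, -0.387, 0.384, -0.591]
contact_force: [-0.4, 0.1, -0.4]
opening: -0.003
```

Run:
```python
from h import *
from plant import ctrl,viewer
s=ctrl.get_state();print(s["eef_pos"],s["contact_force"])
for n in ["top","scene","wrist"]:
    c=viewer.calibration(n); p,d=viewer.read_camera(n); np.savez(f"{n}1.npz",p=p,d=d,**c)
    cv2.imwrite(f"pics/{n}1.png",p[:,:,::-1])
```

```text
[0.51992336 0.23191843 0.22770872] [-0.35521318  0.06136271 -0.35703657]
```

View pics/wrist1.png

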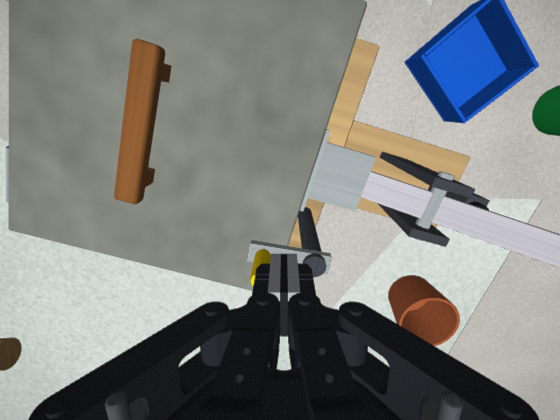

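View pics/scene1.png

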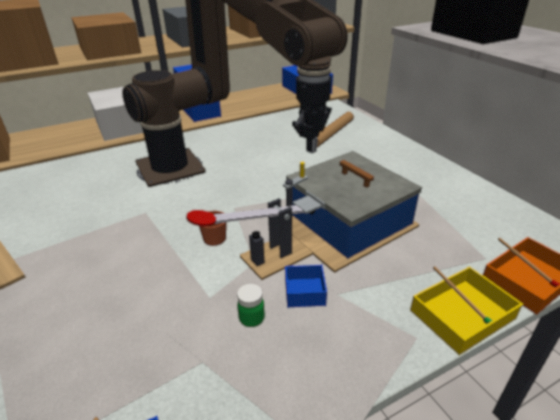

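The wrist view shows the shut tips at about (285,270), with the peg in part behind them at about (260,262). I'll check the peg's position from this view before going down.

Run:
```python
from h import *
from plant import ctrl
W=load("wrist1.npz");s=ctrl.get_state()
y=cen(W,(20,120,80),(36,255,255),(230,230,290,300));print(y)
print(depthpt(W,y[0],y[1]), "cam",-W["R"].T@W["t"], proj(W,s["eef_pos"]), proj(W,np.array([.4782,.2322,.182])),proj(W,np.array([.4885,.187,.14])))
for u,v in [(310,265),(262,246),(261,253),(260,262),(258,275),(258,284)]: print(u,v,W["p"][v,u],depthpt(W,u,v).round(4))
cv2.imwrite("pics/wz1.png",cv2.resize(W["p"][200:330,200:380],None,fx=4,fy=4)[:,:,::-1])
C=(.5155,.240,.155);print(tool(s,C),s["eef_pos"])
```

```text
(np.float64(259.1304347826087), np.float64(262.25418060200667), 299, np.int64(250), np.int64(270), np.int64(249), np.int64(285))
[0.48332008 0.23658256 0.16321759] cam [0.59772563 0.2663438  0.37323767] [283.92404382 269.50612679] [260.05006545 282.81331616] [316.11005904 264.72566616]
310 265 [73 76 82] [0.4887 0.1935 0.1455]
262 246 [165 174 176] [0.4853 0.2368 0.1385]
261 253 [120 106   0] [0.4845 0.2365 0.1498]
260 262 [118 102   0] [0.4847 0.2363 0.1648]
258 275 [24 27 30] [0.5237 0.2467 0.2492]
258 284 [21 22 27] [0.5236 0.246  0.2562]
[-9.4 77.6 -3.5] [0.52241713 0.23279749 0.23258788]
```

View pics/wz1.png

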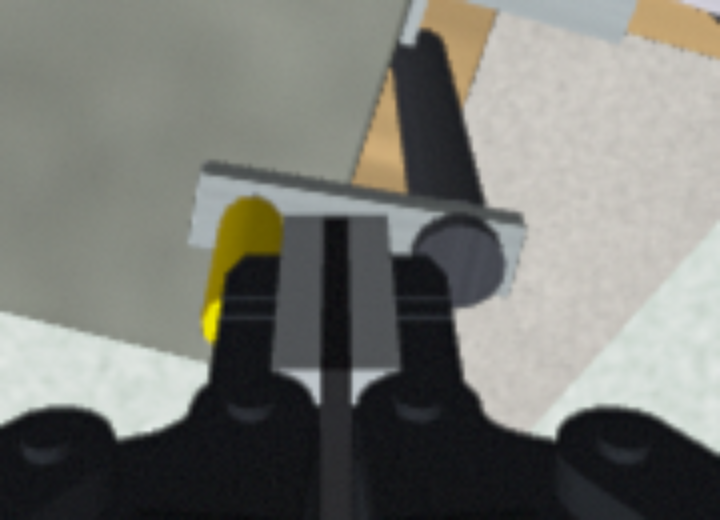

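>>> step_arm --rows '[[[0,0,0],[0,15,0],1],[[0,0,0],[0,30,0],1],[[0,0,0],[0,45,0],1],[[0,0,0],[0,60,0],1],[[0,0,0],[0,70,0],1],[[0,0,0],[0,75,0],1],[[0,0,0],[0,75,0],1],[[0,0,0],[0,75,0],1],[[0,0,0],[0,75,0],1],[[0,0,0],[0,75,0],1]]'

```text
time: 3.58
eef_pos: [0.5225, 0.2332, 0.1576]
tcp_rot: [-0.592, 0.385, -0.386, 0.593]
contact_force: [-0.6, -0.6, -0.2]
opening: 0.003
```

Run:
```python
from h import *
from plant import ctrl,viewer
s=ctrl.get_state();print(s["eef_pos"],s["contact_force"],s["qpos"])
piv=np.array([.4885,.187]);R=Ro.from_quat(s["tcp_rot"]).as_matrix()
print(np.arctan2(R[1,2],R[0,2]))
for g,t in [(24,.25),(20,.25),(18,.4),(18,.55),(18,.7),(18,.85),(18,1.0),(18,1.15),(18,1.3),(18,1.45),(18,1.6),(18,1.67)]:
    o=np.array([-np.sin(t),np.cos(t)]);ta=np.array([-np.cos(t),-np.sin(t)])
    C=piv+.045*o-g/1000*ta
    print(g,t,C.round(4),"rot",np.degrees(-(t-.416)).round(1),tool(s,(*C,.155)))
```

```text
[0.52252108 0.2332364  0.15764669] [-0.57353446 -0.55943287 -0.16826138] [2.42561091e-01 1.33008015e-01 1.89743535e+00 2.03611080e-05
 1.10891960e+00 1.39652158e+00]
0.41682718774220207
24 0.25 [0.5006 0.2365] rot 9.5 [-11.9   2.6 -18.7]
20 0.25 [0.4967 0.2355] rot 9.5 [-12.6   2.6 -22.6]
18 0.4 [0.4876 0.2355] rot 0.9 [-16.2   2.6 -31.1]
18 0.55 [0.4803 0.2348] rot -7.7 [-18.5   2.6 -38. ]
18 0.7 [0.4733 0.233 ] rot -16.3 [-19.7   2.5 -45.1]
18 0.85 [0.4666 0.2302] rot -24.9 [-19.9   2.5 -52.4]
18 1.0 [0.4604 0.2265] rot -33.5 [-19.    2.5 -59.6]
18 1.15 [0.4548 0.2218] rot -42.1 [-17.    2.5 -66.6]
18 1.3 [0.45   0.2164] rot -50.6 [-14.    2.5 -73.2]
18 1.45 [0.446  0.2103] rot -59.2 [-10.    2.5 -79.3]
18 1.6 [0.443  0.2037] rot -67.8 [ -5.2   2.5 -84.7]
18 1.67 [0.4419 0.2005] rot -71.8 [ -2.7   2.5 -87. ]
```

>>> step_arm --rows '[[[0,0,0],[-6,2,-8],1],[[0,0,0],[-12,2,-16],1],[[0,0,0],[-13,2,-20],1],[[0,0,0],[-14,2,-24],1],[[0,0,0],[-15,2,-28],1],[[0,0,0],[-16,2,-31],1],[[0,-4,0],[-17,2,-34],1],[[0,-8,0],[-18.5,2,-38],1],[[0,-12,0],[-19,2,-41.5],1],[[0,-16,0],[-19.7,2,-45],1]]'

```text
time: 4.42
eef_pos: [0.4728, 0.2326, 0.1546]
tcp_rot: [-0.641, 0.298, -0.299, 0.641]
contact_force: [1.6, -1.0, -0.1]
opening: -0.001
```

```bash
cat > chk.py <<'E'
from h import *
from plant import ctrl,viewer
import sys
k=sys.argv[1]
s=ctrl.get_state();print(s["time"],s["eef_pos"],s["contact_force"])
for n in ["top","scene","wrist"]:
    c=viewer.calibration(n); p,d=viewer.read_camera(n); np.savez(f"{n}{k}.npz",p=p,d=d,**c)
    cv2.imwrite(f"pics/{n}{k}.png",p[:,:,::-1])
piv=np.array([.4885,.187]);R=Ro.from_quat(s["tcp_rot"]).as_matrix()
t0=np.arctan2(R[1,2],R[0,2]);print(t0)
for t in np.arange(.7,1.75,.075):
    o=np.array([-np.sin(t),np.cos(t)]);ta=np.array([-np.cos(t),-np.sin(t)])
    C=piv+.045*o-.018*ta
    print(t.round(3),"rot",np.degrees(-(t-t0)).round(1),tool(s,(*C,.155)))
E
python3 chk.py 2
```

```text
4.4167 [0.47279668 0.2325717  0.1545851 ] [ 1.57759092 -0.95725072 -0.12388103]
0.699526150584853
0.7 rot -0.0 [-0.  -0.4  0.7]
0.775 rot -4.3 [-1.2 -0.4 -2.8]
0.85 rot -8.6 [-2.2 -0.4 -6.3]
0.925 rot -12.9 [-2.9 -0.4 -9.8]
1.0 rot -17.2 [ -3.3  -0.4 -13.5]
1.075 rot -21.5 [ -3.5  -0.4 -17.1]
1.15 rot -25.8 [ -3.4  -0.4 -20.7]
1.225 rot -30.1 [ -3.   -0.4 -24.3]
1.3 rot -34.4 [ -2.3  -0.4 -27.9]
1.375 rot -38.7 [ -1.4  -0.4 -31.4]
1.45 rot -43.0 [ -0.2  -0.4 -34.9]
1.525 rot -47.3 [  1.2  -0.4 -38.2]
1.6 rot -51.6 [  2.9  -0.4 -41.4]
1.675 rot -55.9 [  4.8  -0.4 -44.5]
1.75 rot -60.2 [  7.   -0.4 -47.4]
```

View pics/wrist2.png

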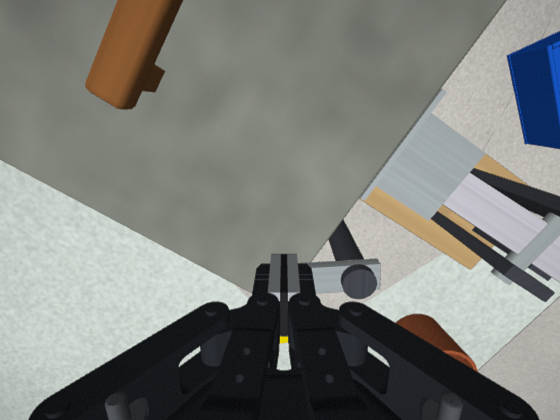

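The peg now shows centred behind the fingers at (284,340), and the catch arm has turned with the tool. The push is about 1.8 N, so I'll carry on along the arc.

>>> step_arm --rows '[[[0,-4.3,0],[-1.2,0,-3.5],1],[[0,-8.6,0],[-2.2,0,-7],1],[[0,-12.9,0],[-2.9,0,-10.5],1],[[0,-17.2,0],[-3.3,0,-14],1],[[0,-21.5,0],[-3.5,0,-17.5],1],[[0,-25.8,0],[-3.4,0,-21],1],[[0,-30,0],[-3,0,-24.7],1],[[0,-34.4,0],[-2.3,0,-28.3],1],[[0,-38.7,0],[-1.4,0,-32],1],[[0,-43,0],[-0.2,0,-35.3],1]]'

```text
time: 5.4
eef_pos: [0.4458, 0.2104, 0.1546]
tcp_rot: [-0.706, 0.043, -0.044, 0.706]
contact_force: [1.1, 0.1, -0.3]
opening: -0.008
```

```bash
python3 chk.py 3
```

```text
5.4 [0.44578049 0.21042846 0.15463978] [ 1.13994059  0.10420844 -0.26009275]
1.4482488267144942
0.7 rot 42.9 [24.5 -0.3 25.8]
0.775 rot 38.6 [21.3 -0.3 24.1]
0.85 rot 34.3 [18.2 -0.3 22.2]
0.925 rot 30.0 [15.3 -0.3 20. ]
1.0 rot 25.7 [12.5 -0.3 17.7]
1.075 rot 21.4 [ 9.9 -0.3 15.1]
1.15 rot 17.1 [ 7.5 -0.3 12.4]
1.225 rot 12.8 [ 5.4 -0.3  9.5]
1.3 rot 8.5 [ 3.4 -0.4  6.4]
1.375 rot 4.2 [ 1.7 -0.4  3.2]
1.45 rot -0.1 [ 0.2 -0.4 -0.1]
1.525 rot -4.4 [-1.  -0.4 -3.5]
1.6 rot -8.7 [-1.9 -0.4 -7. ]
1.675 rot -13.0 [ -2.6  -0.4 -10.6]
1.75 rot -17.3 [ -3.1  -0.4 -14.2]
```

View pics/wrist3.png

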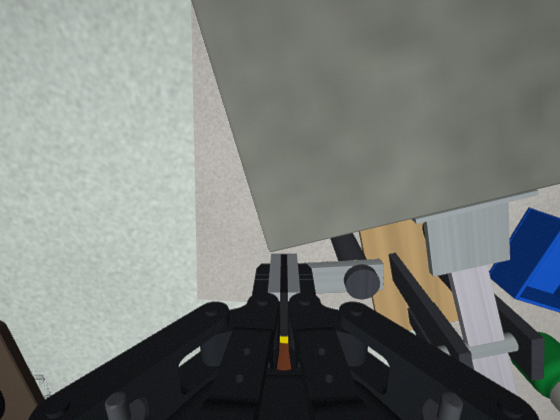

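The peg is still centred at (284,338) and the catch is at about 1.33 rad, level with the lid's edge. I'll go on to about 1.6, short of its stop.

>>> step_arm --rows '[[[0,-4,0],[-1,0,-3.5],1],[[0,-8,0],[-1.7,0,-7],1],[[0,-11,0],[-2.3,0,-10],1],[[0,-14,0],[-2.7,0,-12.7],1],[[0,-14,0],[-2.7,0,-12.7],1],[[0,-14,0],[-2.7,0,-6],1],[[0,-14,0],[-2.7,-8,4],1],[[0,-14,0],[-2.7,-35,10],1],[[0,-14,0],[-2.7,-70,10],1],[[0,-14,0],[-2.7,-105,10],1]]'

```text
time: 6.38
eef_pos: [0.4433, 0.2217, 0.2602]
tcp_rot: [0.706, 0.041, -0.043, -0.706]
contact_force: [1.7, 0.6, -0.1]
opening: 0.002
```

```bash
python3 chk.py 4|head -2
python3 - <<'E'
from h import *
T=load("top4.npz");W=load("wrist4.npz")
y=cen(T,(22,150,120),(34,255,255),(215,245,285,300));print(y)
if y: print(ray(T,y[0],y[1],.182))
y=cen(W,(20,120,80),(36,255,255),(0,0,560,420));print(y)
print(proj(W,np.array([.4885,.187,.14])))
E
```

```text
6.3833 [0.44327051 0.2216637  0.26016994] [ 1.6624607   0.64064198 -0.1166743 ]
1.6902661666509764
(np.float64(257.0), np.float64(282.0), 1, np.int64(257), np.int64(257), np.int64(282), np.int64(282))
[0.44412463 0.17381518 0.182     ]
(np.float64(272.46078431372547), np.float64(246.87581699346404), 306, np.int64(265), np.int64(280), np.int64(234), np.int64(263))
[319.12422538 238.60340844]
```

View pics/wrist4.png

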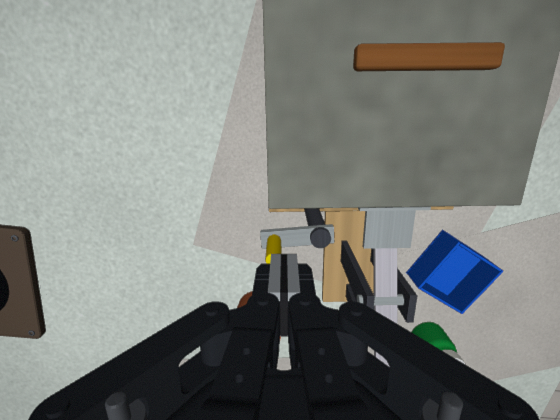

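View pics/top4.png

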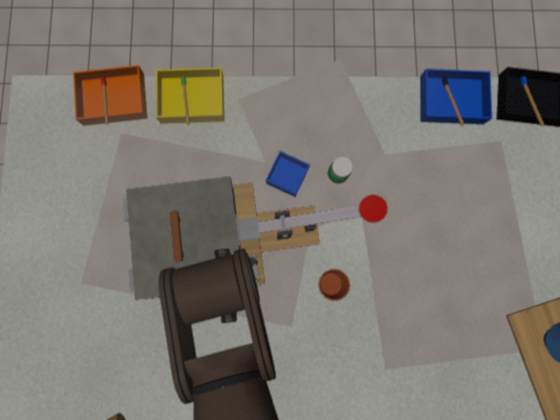

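The wrist view shows the catch arm from (262,238) to the pivot at (320,237), parallel to the lid's edge and clear of it (edge at row 208). That makes it about 1.57–1.6 rad. The top view shows the lever and bystanders unmoved. Next I go to a point above the pad.

>>> step_arm --rows '[[[0,0,0],[5,-20,-12],1],[[0,0,0],[17,-30,-42],1],[[0,0,0],[31,-30,-80],1],[[0,0,0],[45,-30,-118],1],[[0,0,0],[59,-30,-156],1],[[0,0,0],[73,-30,-194],1],[[0,0,0],[88,-30,-230],1],[[0,0,0],[102,-30,-265],1],[[0,0,0],[112,-30,-290],1],[[0,0,0],[118,-30,-305],1]]'

```text
time: 7.37
eef_pos: [0.5983, -0.0703, 0.2874]
tcp_rot: [-0.706, -0.04, 0.042, 0.706]
contact_force: [0.2, 0.6, -0.0]
opening: 0.0
```

>>> step_arm --rows '[[[0,0,0],[0,15,0],1],[[0,0,0],[0,30,0],1],[[0,0,0],[0,45,0],1],[[0,0,0],[0,50,0],1],[[0,0,0],[0,50,0],1]]'

```text
time: 7.78
eef_pos: [0.5964, -0.0668, 0.2364]
tcp_rot: [-0.705, -0.041, 0.044, 0.707]
contact_force: [0.1, -0.5, 0.6]
opening: -0.001
```

```bash
python3 chk.py 5|head -2
python3 - <<'E'
from h import *
from plant import ctrl
T=load("top5.npz");W=load("wrist5.npz");s=ctrl.get_state()
y=cen(T,(22,120,100),(34,255,255),(215,245,285,300));print(y)
if y: print("peg",ray(T,y[0],y[1],.182))
r=cen(W,(0,200,80),(4,255,255),(0,0,560,420));print(r)
print(tool(s,(.5973,-.069,.2)),s["eef_pos"],s["contact_force"],s["qpos"])
E
```

```text
7.7833 [ 0.59636359 -0.06681197  0.23644603] [ 0.10286366 -0.47733229  0.59554594]
1.691237490707489
(np.float64(254.23529411764707), np.float64(281.61764705882354), 34, np.int64(251), np.int64(257), np.int64(279), np.int64(284))
peg [0.44491412 0.1795825  0.182     ]
(np.float64(283.9635877391483), np.float64(230.98662826578894), 4861, np.int64(241), np.int64(327), np.int64(194), np.int64(270))
[-1.  40.3 -1.3] [ 0.59810115 -0.06758736  0.24027581] [-0.0387987  -0.43216438 -0.05617071] [-2.80997250e-01  1.19561143e-01  1.75437384e+00  1.06088927e-04
  1.26645555e+00 -4.01590519e-01]
```

View pics/wrist5.png

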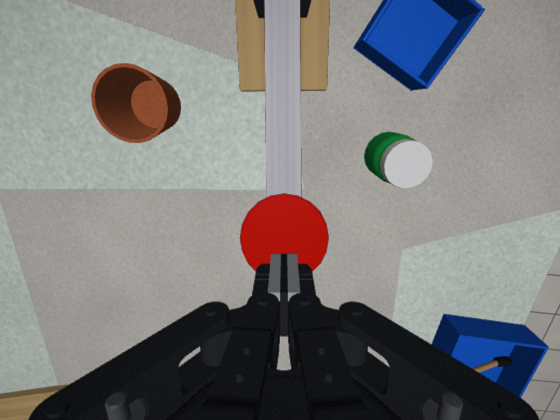

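View pics/top5.png

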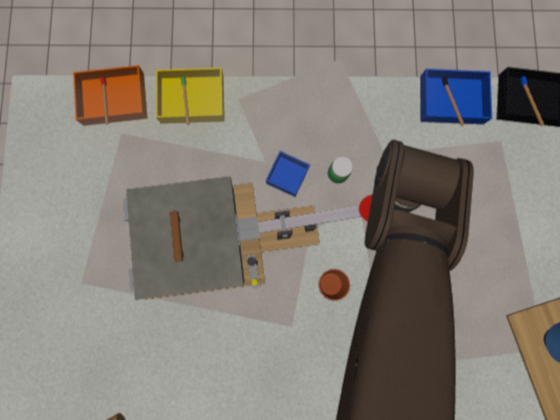

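The pad is centred under the tips in the wrist view at (284,231). In the top view the peg is at (254,282), which puts the catch at about 1.62 rad, well off the lid. I'll come down to touch the pad.

>>> step_arm --rows '[[[0,0,0],[-1,8,-1],1],[[0,0,0],[-1,16,-1],1],[[0,0,0],[-1,23,-1],1],[[0,0,0],[-1,28,-1],1],[[0,0,0],[-1,32,-1],1],[[0,0,0],[-1,35,-1],1],[[0,0,0],[-1,37,-1],1],[[0,0,0],[-1,39,-1],1],[[0,0,0],[-1,41,-2],1],[[0,0,0],[-1,43,-2],1]]'

```text
time: 8.77
eef_pos: [0.5971, -0.0702, 0.1976]
tcp_rot: [0.706, 0.043, -0.042, -0.706]
contact_force: [-2.8, 0.5, 5.3]
opening: 0.0
```

Run:
```python
from plant import ctrl
import numpy as np
s=ctrl.get_state();print(s["eef_pos"],s["contact_force"])
for p in np.arange(.3,-.41,-.05): print(p.round(2), (131+200*np.sin(p)+12*np.cos(p)).round(1),(200*np.cos(p)-12*np.sin(p)-187.5).round(1))
```

```text
[ 0.597129   -0.07019701  0.19764654] [-2.84607596  0.54259848  5.25153777]
0.3 201.6 0.0
0.25 192.1 3.3
0.2 182.5 6.1
0.15 172.8 8.5
0.1 162.9 10.3
0.05 153.0 11.7
0.0 143.0 12.5
-0.05 133.0 12.8
-0.1 123.0 12.7
-0.15 113.0 12.0
-0.2 103.0 10.9
-0.25 93.1 9.3
-0.3 83.4 7.1
-0.35 73.7 4.5
-0.4 64.2 1.4
```

Contact was made at about 5 N. Now I press slowly along the arc.

>>> step_arm --rows '[[[0,0,0],[0,2,-0.7],1],[[0,0,0],[0,4.5,-1.5],1],[[0,0,0],[0,7,-2.3],1],[[0,0,0],[0,9.5,-3],1],[[0,0,0],[0,12,-3.8],1],[[0,0,0],[0,14.5,-4.5],1],[[0,0,0],[0,17,-5.2],1],[[0,0,0],[0,19.5,-5.9],1],[[0,0,0],[0,22,-6.5],1],[[0,0,0],[0,25,-7],1]]'

```text
time: 9.6
eef_pos: [0.598, -0.0771, 0.1719]
tcp_rot: [0.706, 0.043, -0.042, -0.706]
contact_force: [-2.1, 0.9, 4.7]
opening: 0.001
```

>>> step_arm --rows '[[[0,0,0],[0,2.5,-0.5],1],[[0,0,0],[0,5,-1],1],[[0,0,0],[0,7.5,-1.5],1],[[0,0,0],[0,10,-2],1],[[0,0,0],[0,12.5,-2.4],1],[[0,0,0],[0,15,-2.8],1],[[0,0,0],[0,17.5,-3.1],1],[[0,0,0],[0,20,-3.4],1],[[0,0,0],[0,22.5,-3.7],1],[[0,0,0],[0,25,-4],1]]'

```text
time: 10.43
eef_pos: [0.5984, -0.0807, 0.1462]
tcp_rot: [-0.706, -0.043, 0.042, 0.706]
contact_force: [-1.8, 2.8, 5.2]
opening: -0.003
```

```bash
python3 chk.py 6|head -2
```

```text
10.4333 [ 0.59838998 -0.08068155  0.14621714] [-1.84280276  2.76138675  5.20516701]
1.6907699363225797
```

View pics/scene6.png

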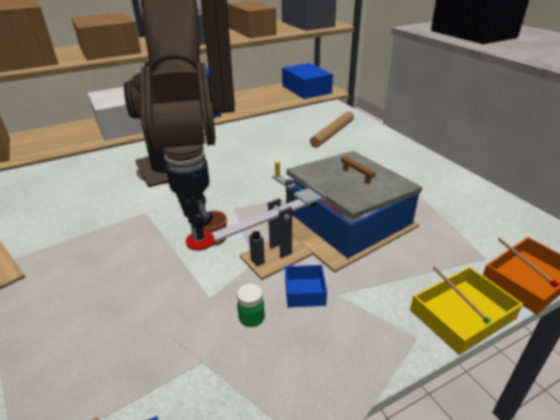

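View pics/wrist6.png

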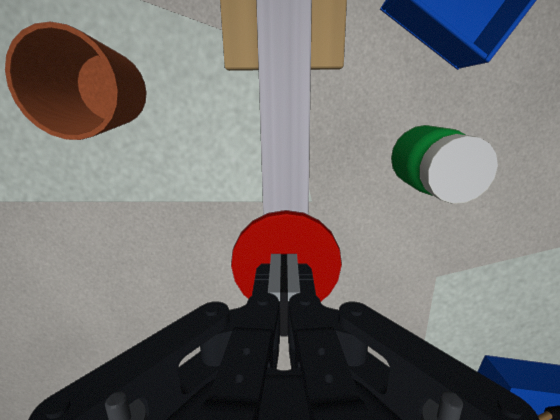

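The lid's front edge is rising, and the pad is well centred under the tips at about (287,262). I'll continue down.

>>> step_arm --rows '[[[0,0,0],[0,2.5,0],1],[[0,0,0],[0,5,0],1],[[0,0,0],[0,7.5,0],1],[[0,0,0],[0,10,0],1],[[0,0,0],[0,12.5,0],1],[[0,0,0],[0,15,0],1],[[0,0,0],[0,17.5,0],1],[[0,0,0],[0,20,0],1],[[0,0,0],[0,22.5,0.2],1],[[0,0,0],[0,25,0.5],1]]'

```text
time: 11.42
eef_pos: [0.5985, -0.0811, 0.1219]
tcp_rot: [0.706, 0.043, -0.042, -0.705]
contact_force: [-1.7, 1.3, 6.1]
opening: -0.006
```

>>> step_arm --rows '[[[0,0,0],[0,2.5,0.2],1],[[0,0,0],[0,5,0.5],1],[[0,0,0],[0,7.5,0.8],1],[[0,0,0],[0,10,1.1],1],[[0,0,0],[0,12.5,1.4],1],[[0,0,0],[0,15,1.8],1],[[0,0,0],[0,17.5,2.2],1],[[0,0,0],[0,20,2.6],1],[[0,0,0],[0,22.5,3],1],[[0,0,0],[0,25,3.5],1]]'

```text
time: 12.25
eef_pos: [0.5982, -0.0783, 0.097]
tcp_rot: [0.707, 0.043, -0.042, -0.705]
contact_force: [-2.6, -1.6, 6.3]
opening: 0.001
```

>>> step_arm --rows '[[[0,0,0],[0,2,0.5],1],[[0,0,0],[0,4,1],1],[[0,0,0],[0,6,1.5],1],[[0,0,0],[0,8,2],1],[[0,0,0],[0,10,2.5],1],[[0,0,0],[0,12,3],1],[[0,0,0],[0,14,3.5],1],[[0,0,0],[0,16,4],1]]'

```text
time: 12.92
eef_pos: [0.5978, -0.0749, 0.081]
tcp_rot: [0.707, 0.043, -0.042, -0.705]
contact_force: [-2.5, -2.0, 6.8]
opening: 0.004
```

```bash
python3 chk.py 7|head -2
```

```text
12.9167 [ 0.59776883 -0.07487314  0.0810262 ] [-2.45970008 -2.03906269  6.82241596]
1.6916074436589148
```

View pics/scene7.png

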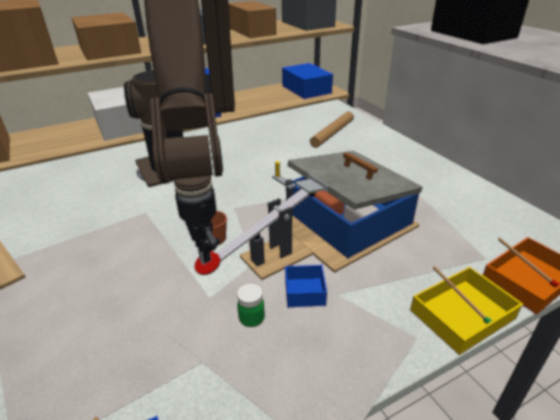

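View pics/wrist7.png

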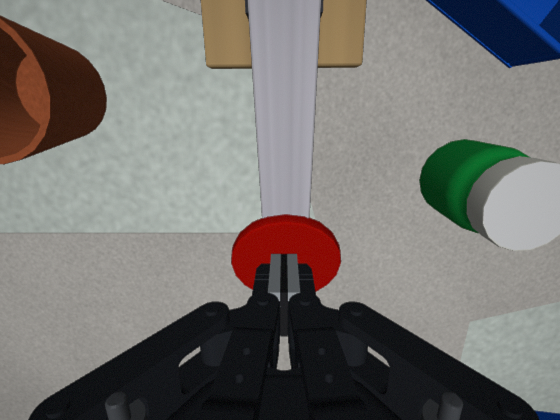

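The lid stands visibly open and the pad is still centred under the tips at (286,258). The last 15 mm go slowly, watching the force.

>>> step_arm --rows '[[[0,0,0],[0,1.5,0.4],1],[[0,0,0],[0,3,0.9],1],[[0,0,0],[0,4.5,1.3],1],[[0,0,0],[0,6,1.8],1],[[0,0,0],[0,7.5,2.2],1],[[0,0,0],[0,9,2.7],1],[[0,0,0],[0,9,2.7],1]]'

```text
time: 13.65
eef_pos: [0.5974, -0.0722, 0.0717]
tcp_rot: [0.707, 0.043, -0.042, -0.705]
contact_force: [-1.8, -2.8, 5.4]
opening: -0.0
```

>>> step_arm --rows '[[[0,0,0],[0,1,0.3],1],[[0,0,0],[0,2,0.6],1],[[0,0,0],[0,3,0.9],1],[[0,0,0],[0,3,0.9],1],[[0,0,0],[0,3,0.9],1]]'

```text
time: 14.07
eef_pos: [0.5973, -0.0713, 0.0689]
tcp_rot: [0.707, 0.043, -0.042, -0.705]
contact_force: [-2.1, -1.9, 5.3]
opening: -0.002
```

```bash
python3 chk.py 8|head -2
python3 - <<'E'
from h import *
T=load("top8.npz");W=load("wrist8.npz")
# lid front edge / tongue heights from top depth, box frame
piv=None
for v,u in [(236,235),(215,230),(262,232),(230,246),(240,200),(205,140)]: print((u,v),depthpt(T,u,v).round(4))
for u,v in [(260,225),(286,225),(310,225),(245,250),(325,250),(250,262),(320,262)]: print((u,v),W["p"][v,u],depthpt(W,u,v).round(4))
E
```

```text
14.0667 [ 0.59728202 -0.0712778   0.06886392] [-2.09906242 -1.90356135  5.27139474]
1.6917155403776036
(235, 236) [0.5412 0.2221 0.1703]
(230, 215) [0.5857 0.2328 0.1777]
(232, 262) [0.4857 0.2272 0.1756]
(246, 230) [0.5537 0.1984 0.1745]
(200, 240) [0.533  0.298  0.1642]
(140, 205) [0.6135 0.439  0.1387]
(260, 225) [124   6   4] [ 0.5825 -0.045   0.074 ]
(286, 225) [145   9   6] [ 0.595  -0.0426  0.0761]
(310, 225) [121   4   2] [ 0.6067 -0.0422  0.0738]
(245, 250) [135  10   6] [ 0.5762 -0.0604  0.0719]
(325, 250) [133   8   4] [ 0.617  -0.0564  0.0702]
(250, 262) [133   9   1] [ 0.579  -0.0705  0.0658]
(320, 262) [131   3   0] [ 0.6165 -0.0661  0.0656]
```

View pics/wrist8.png

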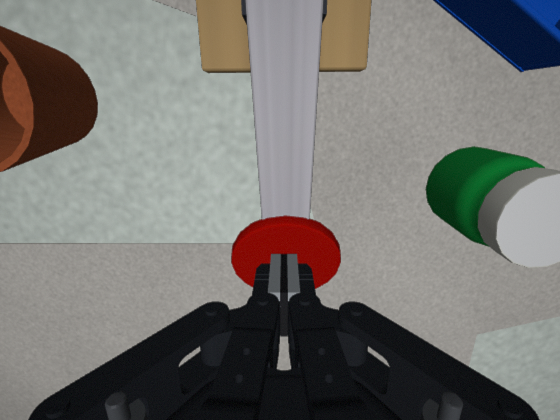

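View pics/top8.png

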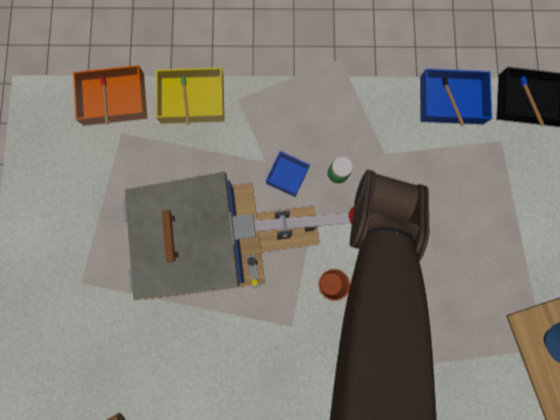

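The pad centre is about 65 mm high, against 62 at the stop, and the lid front is at about 177 mm, or 0.2 rad open. I'll add a little more, then settle.

>>> step_arm --rows '[[[0,0,0],[0,0.5,0.2],1],[[0,0,0],[0,1,0.3],1],[[0,0,0],[0,1.5,0.4],1],[[0,0,0],[0,2,0.6],1],[[0,0,0],[0,2,0.6],1],[[0,0,0],[0,2,0.6],1],[[0,0,0],[0,2,0.6],1],[[0,0,0],[0,2,0.6],1],[[0,0,0],[0,2,0.6],1],[[0,0,0],[0,2,0.6],1]]'

```text
time: 15.05
eef_pos: [0.5972, -0.0706, 0.0669]
tcp_rot: [0.707, 0.043, -0.042, -0.705]
contact_force: [-1.8, -1.9, 5.9]
opening: 0.002
```

```bash
python3 chk.py 9|head -2
python3 - <<'E'
from h import *
from plant import ctrl
T=load("top9.npz");W=load("wrist9.npz")
for u,v in [(226,190),(230,215),(230,250),(140,205),(140,250)]: print((u,v),depthpt(T,u,v).round(4))
for u,v in [(245,250),(325,250),(250,262),(320,262)]: print((u,v),depthpt(W,u,v).round(4))
y=cen(T,(22,120,100),(34,255,255),(215,245,285,300)); print("peg",ray(T,y[0],y[1],.182))
print(ctrl.get_state()["contact_force"],ctrl.get_state()["dq"].round(4))
E
```

```text
15.05 [ 0.59719231 -0.07062035  0.06690112] [-1.78298731 -1.91552574  5.86091234]
1.6916823358452213
(226, 190) [0.6403 0.2424 0.1773]
(230, 215) [0.5857 0.2328 0.1776]
(230, 250) [0.5109 0.2316 0.1772]
(140, 205) [0.6136 0.4393 0.1378]
(140, 250) [0.5131 0.4361 0.1327]
(245, 250) [ 0.576  -0.0608  0.0681]
(325, 250) [ 0.6168 -0.0555  0.0688]
(250, 262) [ 0.5789 -0.0696  0.0643]
(320, 262) [ 0.6163 -0.0653  0.064 ]
peg [0.44477426 0.17971449 0.182     ]
[-0.96968144 -2.77647351  5.88203519] [ 0.0008  0.0009  0.0004 -0.0002 -0.0023  0.0001]
```

View pics/scene9.png

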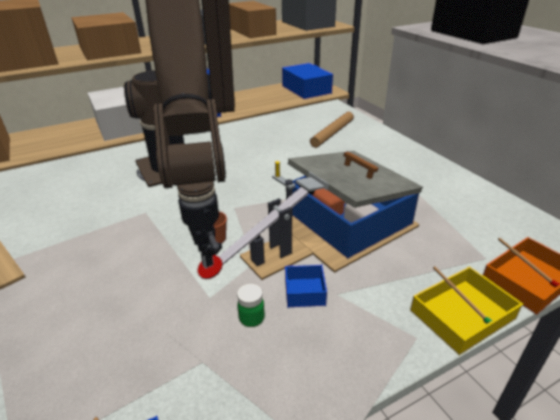

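The lid is open, the lever is about 0.69 rad down and held at about 6 N, and everything is still. In the scene image the catch peg at (278,168) is clear of the lid and the bystanders haven't moved.

```bash
python3 -c "
from plant import ctrl
print(ctrl.sign_off())"
```

```text
the job is handed in; nothing more can be done
None
```

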